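Hitch the parts trailer to the robot car and load it

TASK

Hitch the little trailer to the parked robot car: lower its coupler over the car's tow ball until it is fully seated, then press the latch lever all the way down. Only once it is latched, because a loose trailer can roll away, stand the oil bottle and the glue stick upright on the floor of the trailer's crate, each in an empty cell of its own. Leave the loose gear, tools and tape lying on the bench where they are.

Things in the scene. Friction and masses are not known exactly. Their poses are not given: they have to be found in the camera images.
- robot_car: small two-wheeled teaching robot, 164 wide x 198 long x 102 high, parked with its drive locked so that it stands firm. Origin on the bench under its middle; its own -y points to its nose (two sensor eyes), +y to its rear, z up. A flat steel tow bracket (top 41 above the bench, 22 wide) is bolted under its tail and ends 14 behind the ball.
- tow_ball (a point): centre of the steel tow ball on the bracket behind the car: ball 22 in diameter on a neck 10 in diameter, centre 66 above the bench, 48 behind the car's tail.
- trailer: loose two-wheeled trailer, 0.45 kg, 146 wide over the wheels, 225 long: steel coupler head, A-shaped aluminium drawbar, square plywood crate. Parked level on its free-turning wheels (radius 30, axle 158 behind the socket) and a fixed leg (74 behind the socket). Origin on the bench below the socket; its +y points to the trailer's rear, z up, x across it.
- coupler_grip (a point): where the coupler head is best gripped from above: midway between its two flat steel cheeks, 6 above the socket point. The cheeks are 38 apart outside (along the trailer's x), reach from 12 ahead to 16 behind and from 12 below to 9 above this point; the rounded top of the head between them is 13 above it. The raised lever stands behind the head, up to 38 above this point.
- socket (a point): the point in the coupler that the ball's centre fills when fully seated, 64 above the bench while parked; axes as the trailer's. Open downwards: bore 25 wide, mouth flared to 31, rim 6 below this point, roof 11 above it; so the coupler must rise at least 20 to pass over the ball. Hitched, it sits 2 higher than parked and the leg hangs just clear.
- latch (a joint): turn of the latch lever in rad: 0 = fully raised (37 degrees up, leaning to the rear), 0.65 = fully home, level to the rear along the drawbar, its jaw under the ball. Starts raised; smooth, stiff (6 to 9 N at its end), stays where it is left; goes home only over a fully seated ball or none. Hinge across the trailer, 24 behind and 6 above the socket point.
- latch_pad (a point): top face of the dark thumb pad near the lever's free end, 42 along and 11 above the lever from its hinge; the pad is 16 wide. Pressed down, it swings rearward and down to 66 behind and 17 above the socket point.
- crate_floor (a point): middle of the crate's inner floor, 150 behind the socket and 46 above the bench; axes as the trailer's. The crate is 110 x 110 outside, its walls and its cross of two dividers are 4 thick, their tops 38 above the floor.
- cell_0 (a point): centre of the floor of a crate cell, 49 x 49 inside, open above: the front cell on the trailer's -x side.
- cell_1 (a point): the same: the front cell on the +x side.
- cell_2 (a point): the same: the rear cell on the -x side.
- cell_3 (a point): the same: the rear cell on the +x side.
- blue_gear: loose thick printed gear, 37 across, 16 high, lying flat in one of the crate's cells, which is therefore taken; origin at the middle of its underside.
- oil_bottle: dropper bottle, 0.06 kg, standing upright on the bench: body 36 in diameter up to 78 high, narrower cap to 96, thin tip to 113, so it is gripped high on the body, about 70 up, to keep the tip clear of the hand; origin at the middle of its underside, z up.
- glue_stick: upright cylindrical glue stick, 0.035 kg, 28 in diameter, 96 high; origin at the middle of its underside, z up.
- yellow_gear: bystander: flat printed gear 51 across, 10 high, lying on the bench; origin under its middle.
- hex_key: bystander: L-shaped hex key, 89 x 28 x 7; origin under its middle.
- flush_cutter: bystander: small cutting pliers, 122 x 45 x 12; origin under its middle.
- screwdriver: bystander: screwdriver lying flat, 170 x 26 x 25; origin under its middle.
- tape_roll: bystander: roll of tape lying flat, 96 across, 25 high; origin under its middle.

How it is judged:
On the way, in this order (a step that is already met when the one before it is completed fails the run):
1. the coupler is fully seated on the tow ball, its lever still up (distance between socket and tow_ball below 0.004 m and value of joint latch below 0.35 rad), for 0.2 s.
2. the latch lever is pressed home with the coupler seated on the ball (distance between socket and tow_ball below 0.004 m and value of joint latch above 0.58 rad), for 0.2 s.
At the end, for the whole second after the job is handed in: Socket point within 4 mm of the ball's centre, latch lever home (over 0.58 of 0.65 rad), oil bottle and glue stick upright (within 0.2 rad) on the floor of empty crate cells (underside no more than 6 mm above it), all released and at rest (all of step 2 and x of oil_bottle in the frame of crate_floor between -0.05 and 0.05 m and y of oil_bottle in the frame of crate_floor between -0.05 and 0.05 m and z of oil_bottle in the frame of crate_floor between -0.004 and 0.006 m and angle between each of oil_bottle, glue_stick's own z axis and vertical below 0.2 rad and linear speed of each of oil_bottle, glue_stick, trailer below 0.02 m/s and x of glue_stick in the frame of crate_floor between -0.05 and 0.05 m and y of glue_stick in the frame of crate_floor between -0.05 and 0.05 m and z of glue_stick in the frame of crate_floor between -0.004 and 0.006 m); the robot touches nothing.
It fails at once if the bottle or the glue stick is put in the crate before the trailer is latched (value of joint latch below 0.5 rad and distance between any of oil_bottle, glue_stick and crate_floor below 0.055 m).
It fails at once if a loose thing lying on the bench is shifted by more than 4 cm (distance of any of yellow_gear, hex_key, flush_cutter, screwdriver, tape_roll from where it was at the start of the episode above 0.04 m).
It also fails if it takes over 72 s, if anything falls off the work surface, if the arm or the gripper's body presses on something with over 40 N, if the wrist force passes 120 N, or if a joint passes its speed limit or range.

ROBOT

A 6-joint arm with a two-finger parallel gripper is mounted at the origin on a cart in front of the work surface, level with it; the furniture and walls round the work are solid. World frame = base frame: x ahead of the robot, y to its left, z up, the work surface at z = 0. Lengths are in m, angles in rad, forces in N, time in s.
With the tool pointing down it reaches from about 0.275 to 0.85 m from the base axis. Payload 19 kg.
Tool frame: the origin (TCP) lies at the very end of the fingers, on their centre line; the grasp point (between the pads) lies 19 mm behind it; z points along the fingers, y is the line along which they close (so a half turn about z gives the same grasp; the last joint's range is limited). The gripper opens to 85 mm and grips with 20 to 120 N. Pads are 22 mm wide; open, the fingers measure 114 mm over their backs; the gripper's body (76 mm by 85 mm) begins 54 mm behind the grasp point. The pads swing forward as they close: fully open they stand 13 mm farther back than shut.
Start: joints at [0.994, 0.15, 1.437, -0, 1.554, -0.134], TCP at [0.246, 0.52, 0.231] pointing down, gripper open.
Joint ranges: [-2.8, 2.8], [-0.68, 2.1], [0.12, 2.68], [-1.39, 4.53], [0.16, 2.79], [-2.81, 2.81]. Speed limits (rad/s): [1.89, 1.89, 2.22, 3.01, 3.01, 3.01].

INTERFACE

Orientations are given as a unit quaternion [x, y, z, w].
In Python, from rig import * gives the robot as it stands.
- The arm moves only by the shell command python3 -m pendant 'ROWS'. ROWS is a JSON object of lists of equal length, an entry for each row: "twist": the turn, a rotation vector about the world's x, y, z in degrees, a list of three; "xyz": the shift along the world's x, y, z in mm, a list of three; "gripper": the gripper's target within -1 to 1 (fully open at 1, half-way at 0, shut at -1). A call has exactly 10 rows; each row shifts and turns the commanded pose from where the row before left it; what a row does not reach is not made up. A row lasts 1/12 s, in which the tool goes at most 41.7 mm and 7.16 degrees, less where a joint would pass 70% of its speed; a pose out of reach is approached as far as the arm can. A call with a gripper value outside its range is refused whole. The fingers move at their own pace and stop on an object; the grip force is fixed at half the most. Time passes only in rows, so rows that do not move let the fingers close, or fill a call up. It gives the time, the measured TCP pose, the force, the opening and the grip force at its end, in the units of the state.
- read_state(): the state, without advancing time (a new reading comes with each control period).
- capture(name): name is "side" or "top" or "wrist"; returns the picture (480x640x3 uint8, red, green, blue); there is no depth.
- camera_model(name): a dict with "fx", "fy", "cx", "cy" (pixels), "origin" and "attitude" of the camera in the world. Camera axes: x right, y up, looking along -z (the intrinsics and any distortion apply to the point x, -y, -z); pixel columns grow to the right and rows downward; lengths in m; the calibration is good to about 2 mm. The wrist camera is an equidistant fisheye: a pixel r from the principal point sees the ray r / f radians off the axis. A picture is of the moment at which its call begins: read the wrist's pose just before it. camera_model takes no time and is no camera call; for the wrist camera it gives the pose at the moment of the call.
- sign_off(): hands the job in; it is judged then, once.
The state is a dict: "time_s": time; "qpos": joint angles; "qvel": joint speeds; "effort": joint torques, N m; "tool_pos": TCP position; "tool_rot": TCP orientation; "wrist_force": force on the tool from outside, world axes, zero at the start; "wrist_torque": the same for the moment, N m; "grip_width": opening from 0.0 (shut) to 1.0 (fully open); "finger_force": force on a finger pad.
Only numpy, scipy, OpenCV 4.12 (cv2) and the standard library are available. Lean on these libraries where they do the work, as an engineer would, in place of code of your own. Each camera call takes 0.05 s, during which the arm holds its last target. There are 200 camera calls.

## Working session

There is one attempt and no reset: what is moved stays moved. The work goes in short steps, Python scripts to look and compute and a shell command to move; the robot and the scene stay as the last step left them, time stands still between calls to the robot, and variables do not carry over. Pictures are saved under pics/ and viewed, at most 10 in all, crops included, and the job is handed in when it is done.

```bash
mkdir -p pics; ls; python3 - <<'E'
from rig import *
import cv2
print(read_state())
for n in ("top","side","wrist"):
    print(n,camera_model(n))
    cv2.imwrite(f"pics/{n}0.png",capture(n)[:,:,::-1])
E
```

```text
pics
{'time_s': 0.0, 'qpos': array([ 9.93979771e-01,  1.50998122e-01,  1.43801905e+00,  3.29928180e-06,
        1.55382684e+00, -1.33998924e-01]), 'qvel': array([ 0.00085115,  0.0007876 , -0.00177029, -0.00048904, -0.00031983,
       -0.00014604]), 'effort': array([ 1.78851817e-03, -7.13056970e+01, -5.70871496e+01, -6.66923916e-05,
        8.92373384e-03,  1.30676326e-04]), 'tool_pos': array([0.24625838, 0.51932017, 0.23067453]), 'tool_rot': array([ 2.19604251e-01,  9.75588838e-01, -5.86004279e-04, -2.19265943e-04]), 'wrist_force': array([0.08076629, 0.91963443, 0.89584073]), 'wrist_torque': array([ 0.028816  , -0.0022723 ,  0.00766919]), 'finger_force': 0.0, 'grip_width': 0.9985584082842301}
top {'fx': 569.8120734645292, 'fy': 569.8120734645292, 'cx': 322.55094453141726, 'cy': 246.46088983665234, 'origin': array([ 0.41987575, -0.06380748,  1.52125821]), 'attitude': array([ 0.04392976, -0.03492397, -0.70554619,  0.7064383 ])}
side {'fx': 530.6278178198069, 'fy': 530.6278178198069, 'cx': 319.9816476980125, 'cy': 242.7245523578554, 'origin': array([ 0.32437725, -1.12646921,  0.7608306 ]), 'attitude': array([ 0.48204444, -0.05931265, -0.08069658,  0.87040406])}
wrist {'fx': 371.64829954431775, 'fy': 371.64829954431775, 'cx': 318.6512637629599, 'cy': 231.78471010528628, 'origin': array([0.18550063, 0.54822102, 0.37286725]), 'attitude': array([-0.11478192, -0.07214925,  0.5297082 ,  0.83727464])}
```

View pics/top0.png

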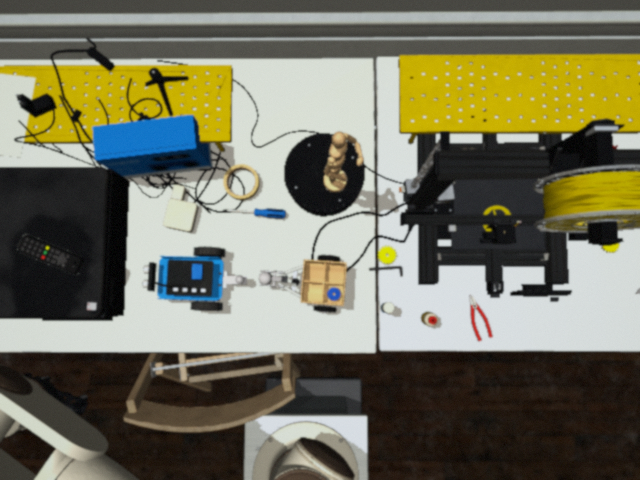

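View pics/side0.png

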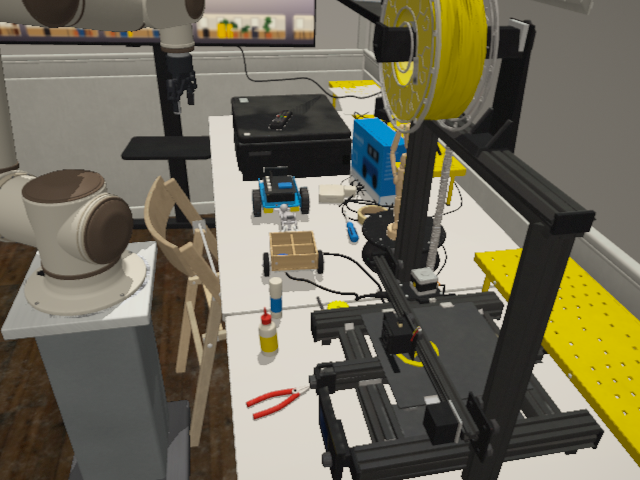

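The top view shows the car at (190,280) with its tail toward image right and the ball near (238,282). The trailer coupler is near (266,280), the crate at (325,283), the blue gear at (334,294), the glue stick at (388,308) and the bottle at (430,320). The side view shows the same things: coupler (287,215), glue stick (276,297), bottle (268,335).

```bash
cat > h.py <<'E'
from rig import *
import cv2, numpy as np
from scipy.spatial.transform import Rotation as R
def ray(m,u,v,fish=False):
    x,y=(u-m["cx"])/m["fx"],(v-m["cy"])/m["fy"]
    if fish:
        r=np.hypot(x,y); s=np.sin(r)/r if r>1e-9 else 1
        d=np.array([x*s,-y*s,-np.cos(r)])
    else: d=np.array([x,-y,-1.])
    return m["origin"],R.from_quat(m["attitude"]).apply(d)
def plane(m,u,v,z,fish=False):
    o,d=ray(m,u,v,fish); return o+d*(z-o[2])/d[2]
def proj(m,p,fish=False):
    q=R.from_quat(m["attitude"]).inv().apply(np.array(p)-m["origin"]); x,y,z=q[0],-q[1],-q[2]
    if fish:
        r=np.hypot(x,y); k=np.arctan2(r,z)/r; return m["cx"]+m["fx"]*x*k,m["cy"]+m["fy"]*y*k
    return m["cx"]+m["fx"]*x/z,m["cy"]+m["fy"]*y/z
E
python3 - <<'E'
from h import *
m=camera_model("top"); 
for n,u,v,z in [("ball",238,282,.066),("coup",266,280,.07),("crate",325,283,.084),("gear",334,294,.06),("glue",388,308,.09),("bot",430,320,.09)]: print(n,plane(m,u,v,z).round(3))
a=cv2.imread("pics/top0.png")[240:320,150:350]; cv2.imwrite("pics/c.png",cv2.resize(a,None,fx=4,fy=4,interpolation=cv2.INTER_CUBIC))
E
```

```text
ball [0.491 0.171 0.066]
coup [0.496 0.099 0.07 ]
crate [ 0.488 -0.052  0.084]
gear [ 0.461 -0.075  0.06 ]
glue [ 0.426 -0.209  0.09 ]
bot [ 0.396 -0.313  0.09 ]
```

View pics/c.png

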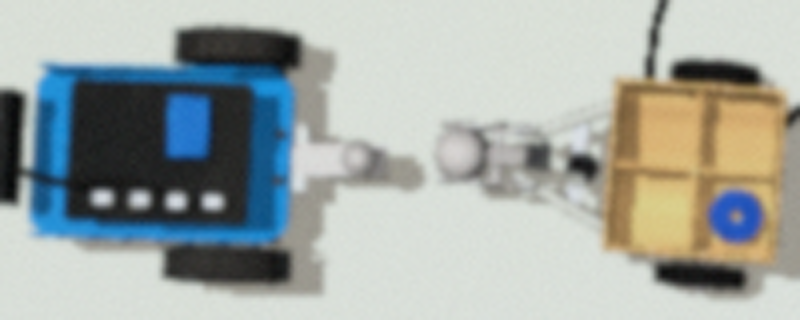

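The crop shows the ball at crop (356,157), which is px (239,279), and the coupler head at (460,152), which is px (265,278). The trailer is turned a few degrees, and the gear sits in the rear +x cell (cell_3). Next I move the wrist camera in for precision.

```bash
python3 -m pendant '{"twist":[[0,0,-6.9],[0,0,-6.9],[0,0,-6.9],[0,0,-6.9],[0,0,-6.9],[0,0,-6.9],[0,0,-6.9],[0,0,-6.9],[0,0,-6.9],[0,0,-6.9]],"xyz":[[16,-30,6],[16,-30,6],[16,-30,6],[16,-30,6],[16,-30,6],[16,-30,6],[16,-30,6],[16,-30,6],[16,-30,6],[16,-30,6]],"gripper":[1,1,1,1,1,1,1,1,1,1]}'
python3 -m pendant '{"twist":[[0,0,0],[0,0,0],[0,0,0],[0,0,0],[0,0,0],[0,0,0],[0,0,0],[0,0,0],[0,0,0],[0,0,0]],"xyz":[[14,-26,0],[14,-26,0],[14,-26,0],[14,-26,0],[14,-26,0],[14,-26,0],[0,0,0],[0,0,0],[0,0,0],[0,0,0]],"gripper":[1,1,1,1,1,1,1,1,1,1]}'
python3 - <<'E'
from h import *
s=read_state();m=camera_model("wrist");print(s["tool_pos"],R.from_quat(s["tool_rot"]).as_matrix().round(3),m)
a=capture("wrist");cv2.imwrite("pics/w1.png",a[:,:,::-1])
for p in [(.491,.171,.066),(.496,.099,.07)]: print(proj(m,p,True))
E
```

```text
time_s: 0.98
tool_pos: [0.4067, 0.2179, 0.2915]
tool_rot: [0.736, 0.677, -0.0, -0.0]
wrist_force: [0.4, 0.6, 0.4]
grip_width: 0.998
finger_force: 0.0
time_s: 1.82
tool_pos: [0.49, 0.0642, 0.2913]
tool_rot: [0.733, 0.68, 0.0, -0.0]
wrist_force: [0.4, -0.7, -0.1]
grip_width: 0.997
finger_force: 0.0
[0.49003516 0.06422564 0.2913049 ] [[ 0.075  0.997 -0.   ]
 [ 0.997 -0.075  0.   ]
 [ 0.    -0.    -1.   ]] {'fx': 371.64829954431775, 'fy': 371.64829954431775, 'cx': 318.6512637629599, 'cy': 231.78471010528628, 'origin': array([0.49610681, 0.13177594, 0.43342338]), 'attitude': array([-0.13565081,  0.00562637, -0.03729086,  0.99003868])}
(np.float64(310.74850436221533), np.float64(91.54985331182775))
(np.float64(321.45309543454067), np.float64(163.8997090541514))
```

View pics/w1.png

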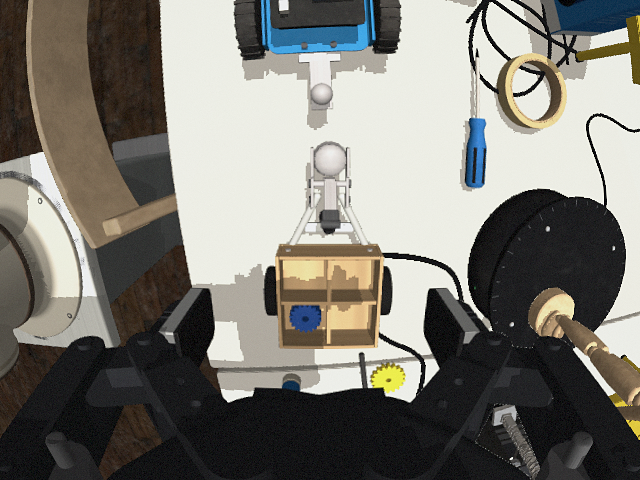

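Wrist view: ball at (321,94), coupler head dome at (330,160), lever pad at (330,222). The crate top corners are roughly (276,246), (382,244), (276,349) and (381,346). I'll zoom to refine these.

```bash
python3 - <<'E'
from h import *
a=cv2.imread("pics/w1.png")
cv2.imwrite("pics/c2.png",cv2.resize(a[70:250,260:400],None,fx=4,fy=4,interpolation=cv2.INTER_CUBIC)[:600])
h=cv2.cvtColor(a,cv2.COLOR_BGR2HSV)
w=((h[...,0]>8)&(h[...,0]<25)&(h[...,1]>60)).astype(np.uint8); w[:235]=0;w[360:]=0;w[:,:265]=0;w[:,395:]=0
n,l,st,c=cv2.connectedComponentsWithStats(cv2.morphologyEx(w,cv2.MORPH_CLOSE,np.ones((7,7))));i=1+st[1:,4].argmax()
cn=cv2.findContours((l==i).astype(np.uint8),0,2)[0][0]
b=cv2.boxPoints(cv2.minAreaRect(cn));print(st[i],b)
import rig
m={'fx':371.6483,'fy':371.6483,'cx':318.65126,'cy':231.78471,'origin':np.array([0.49610681,0.13177594,0.43342338]),'attitude':np.array([-0.13565081,0.00562637,-0.03729086,0.99003868])}
for p in b: print(plane(m,*p,.084,True).round(4))
E
```

```text
[  269   244   118   105 10310] [[269. 244.]
 [386. 244.]
 [386. 348.]
 [269. 348.]]
[0.4383 0.0256 0.084 ]
[0.5544 0.0168 0.084 ]
[ 0.5536 -0.1064  0.084 ]
[ 0.4229 -0.0958  0.084 ]
```

View pics/c2.png

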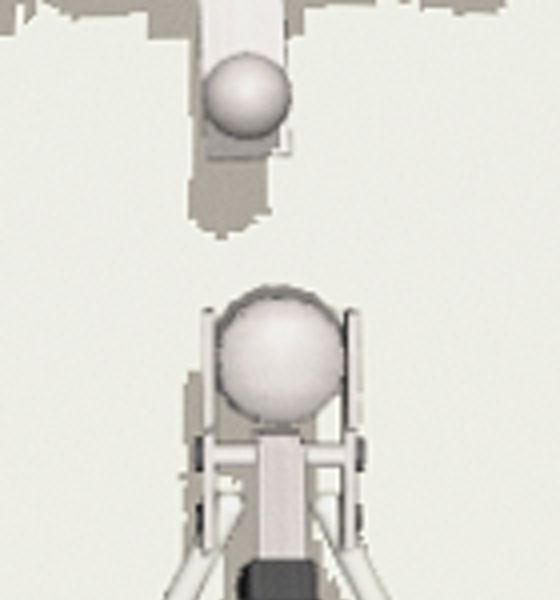

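The zoom gives the ball centre at (321.6,93.7), the head centre at (330.2,158.5), and the cheek fronts at x=310.8 and 350 on row 147.5.

```bash
python3 - <<'E'
from h import *
m=camera_model("wrist")
P=lambda u,v,z:plane(m,u,v,z,True)
ball=P(321.6,93.7,.066);print("ball",ball)
print("head",P(330.2,158.5,.070))
l,r=P(310.8,147.5,.079),P(350,147.5,.079);print("cheeks",l,r,np.linalg.norm(l-r))
l2,r2=P(310.8,206,.079),P(349.5,206,.079)
for a,b in [(l,l2),(r,r2),(P(277,246,.084),P(276,349,.084)),(P(381,244,.084),P(381,346,.084))]:
    d=b-a;print("dir",a.round(4),b.round(4),np.degrees(np.arctan2(d[0],-d[1])))
print("cratemid",np.mean([P(277,246,.084),P(276,349,.084),P(381,244,.084),P(381,346,.084)],0))
# top cam check
t=camera_model("top");print(plane(t,239,279.25,.066),plane(t,265,278,.072))
# car: tail edge ends
E
```

```text
ball [0.5013396  0.16814421 0.066     ]
head [0.50491702 0.10376929 0.07      ]
cheeks [0.48712639 0.1163371  0.079     ] [0.52421159 0.1137264  0.079     ] 0.03717697921366694
dir [0.4871 0.1163 0.079 ] [0.4827 0.0597 0.079 ] -4.512068194751901
dir [0.5242 0.1137 0.079 ] [0.5203 0.0569 0.079 ] -3.959951559258507
dir [0.4461 0.023  0.084 ] [ 0.4307 -0.0975  0.084 ] -7.2958551514849015
dir [0.5494 0.0173 0.084 ] [ 0.548  -0.1029  0.084 ] -0.6397848304526113
cratemid [ 0.49355494 -0.04000403  0.084     ]
[0.49838939 0.16852511 0.066     ] [0.50133401 0.10127539 0.072     ]
```

The tool yaw (-4.3°) already matches the trailer (about -4.2°). The socket is at about (0.505,0.1035) and the ball at (0.5013,0.168). Next I descend and grip the coupler.

```bash
python3 -m pendant '{"twist":[[0,0,0],[0,0,0],[0,0,0],[0,0,0],[0,0,0],[0,0,0],[0,0,0],[0,0,0],[0,0,0],[0,0,0]],"xyz":[[7,20,0],[8,19,0],[0,0,-30],[0,0,-30],[0,0,-30],[0,0,-30],[0,0,-25],[0,0,-15],[0,0,0],[0,0,0]],"gripper":[1,1,1,1,1,1,1,1,1,1]}'
python3 - <<'E'
from h import *
m=camera_model("wrist");print(m)
a=capture("wrist");cv2.imwrite("pics/w2.png",a[:,:,::-1])
for p in [(.5013,.1681,.066),(.505,.1035,.07)]: print(proj(m,p,True))
E
```

```text
time_s: 2.7
tool_pos: [0.505, 0.1031, 0.1315]
tool_rot: [0.733, 0.68, -0.0, -0.0]
wrist_force: [0.4, -0.3, 0.2]
grip_width: 1.001
finger_force: 0.0
{'fx': 371.64829954431775, 'fy': 371.64829954431775, 'cx': 318.6512637629599, 'cy': 231.78471010528628, 'origin': array([0.51118454, 0.17071056, 0.27357884]), 'attitude': array([-0.13574636,  0.0059299 , -0.03713834,  0.99002955])}
(np.float64(301.80239207928827), np.float64(136.53121966089083))
(np.float64(317.3013229914634), np.float64(249.43885000151374))
```

View pics/w2.png

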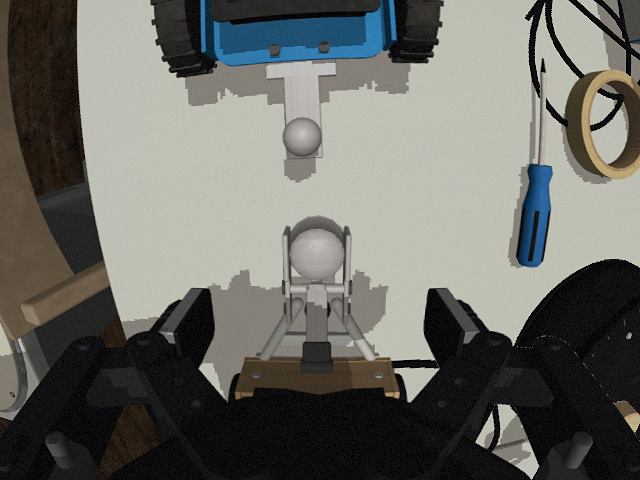

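The predicted ball pixel (301.8,136.5) matches the image (302,137). The head centre column 317 also matches. The cheek front ends are near (287,226) and (347,226).

```bash
python3 - <<'E'
from h import *
m=camera_model("wrist");P=lambda u,v,z:plane(m,u,v,z,True)
l,r=P(284,227,.079),P(351,227,.079);print(l,r,np.linalg.norm(l-r),(l+r)/2)
print(P(317,250,.07),P(302,137,.066))
for g in [(.505,.1035,.070)]:
  d=np.array([.07,.9976,0]);x=np.array([.9976,-.07,0])
  for k in (12,-16): 
    for s in (19,-19): print(k,s,np.round(proj(m,np.array(g)+d*k/1e3+x*s/1e3+[0,0,.009],True),1))
a=cv2.imread("pics/w2.png")[200:320,250:390];cv2.imwrite("pics/c3.png",cv2.resize(a,None,fx=5,fy=5,interpolation=cv2.INTER_CUBIC))
E
```

```text
[0.48876586 0.12027864 0.079     ] [0.52522952 0.11752264 0.079     ] 0.036567668202318215 [0.50699769 0.11890064 0.079     ]
[0.5054537  0.10278066 0.07      ] [0.50204537 0.16773365 0.066     ]
12 19 [350.5 233. ]
12 -19 [281.2 233.4]
-16 19 [349.5 280.1]
-16 -19 [283.  280.4]
```

View pics/c3.png

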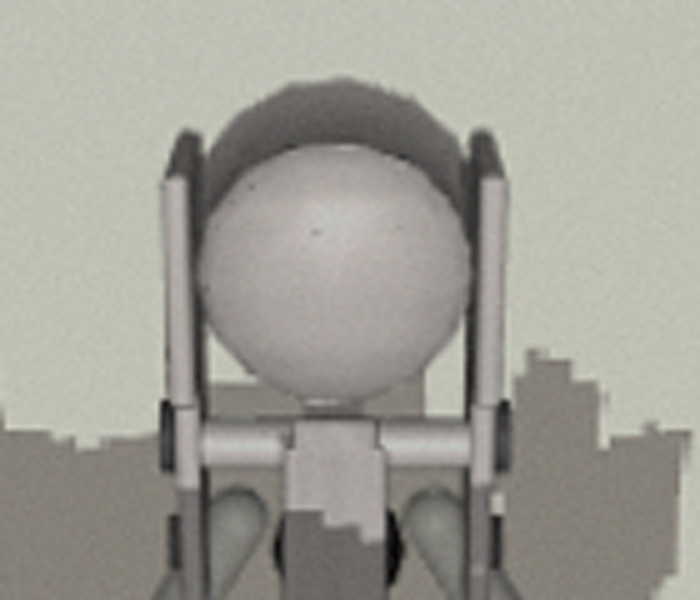

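The refined cheek front edges are at (282.4,235.6) and (351.4,235.6), so the grip point is about (0.5055,0.1023). The ball-to-socket offset is about (-4,+65.5) mm. Next I descend and close.

```bash
python3 -m pendant '{"twist":[[0,0,0],[0,0,0],[0,0,0],[0,0,0],[0,0,0],[0,0,0],[0,0,0],[0,0,0],[0,0,0],[0,0,0]],"xyz":[[0,-1,-25],[0,0,-25],[0,0,-20],[0,0,-10],[0,0,0],[0,0,0],[0,0,0],[0,0,0],[0,0,0],[0,0,0]],"gripper":[1,1,1,1,1,-1,-1,-1,-1,-1]}'
python3 -m pendant '{"twist":[[0,0,0],[0,0,0],[0,0,0],[0,0,0],[0,0,0],[0,0,0],[0,0,0],[0,0,0],[0,0,0],[0,0,0]],"xyz":[[0,0,0],[0,0,0],[0,0,0],[0,0,0],[0,0,0],[0,0,0],[0,0,0],[0,0,0],[0,0,0],[0,0,0]],"gripper":[-1,-1,-1,-1,-1,-1,-1,-1,-1,-1]}'
```

```text
time_s: 3.58
tool_pos: [0.5059, 0.1017, 0.0524]
tool_rot: [0.734, 0.68, 0.001, 0.0]
wrist_force: [-2.0, 1.0, 8.5]
grip_width: 0.434
finger_force: 59.8
time_s: 4.42
tool_pos: [0.5058, 0.1017, 0.0524]
tool_rot: [0.734, 0.68, 0.001, 0.0]
wrist_force: [-2.6, 1.6, 8.0]
grip_width: 0.434
finger_force: 59.7
```

```bash
python3 -m pendant '{"twist":[[0,0,0],[0,0,0],[0,0,0],[0,0,0],[0,0,0],[0,0,0],[0,0,0],[0,0,0],[0,0,0],[0,0,0]],"xyz":[[0,0,4],[0,0,5],[0,0,5],[0,0,5],[0,0,5],[0,0,3],[0,0,0],[0,0,0],[0,0,0],[0,0,0]],"gripper":[-1,-1,-1,-1,-1,-1,-1,-1,-1,-1]}'
python3 - <<'E'
from h import *
m=camera_model("wrist")
a=capture("wrist")[:,:,::-1];s=capture("side")[:,:,::-1]
for p in [(.5013,.1681,.066)]: print(proj(m,p,True))
o=np.zeros((520,800,3),np.uint8);o[:400,:400]=cv2.resize(a[40:340,170:470],(400,400));o[:400,400:]=cv2.resize(s[170:290,240:360],(400,400),interpolation=cv2.INTER_CUBIC)
cv2.imwrite("pics/l1.png",o[:400])
E
```

```text
time_s: 5.25
tool_pos: [0.5054, 0.1015, 0.0782]
tool_rot: [0.734, 0.68, -0.0, 0.0]
wrist_force: [0.6, 0.9, -1.3]
grip_width: 0.434
finger_force: 60.9
(np.float64(294.2446161088646), np.float64(134.80963267361028))
```

View pics/l1.png

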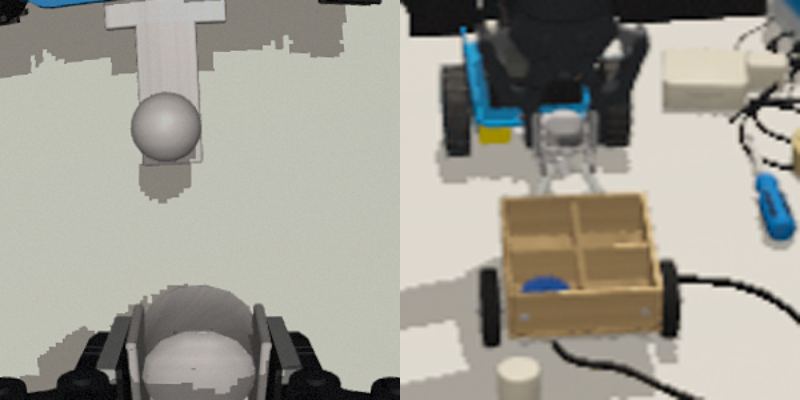

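The lift works: the trailer pitched nose-up with its wheels still down. The ball shows at (294.5,135.3), against a prediction of (294.2,134.8). Next I move over the ball.

```bash
python3 -m pendant '{"twist":[[0,0,0.5],[0,0,0.5],[0,0,0.5],[0,0,0.5],[0,0,0.5],[0,0,0.5],[0,0,0],[0,0,0],[0,0,0],[0,0,0]],"xyz":[[-0.5,6,0],[-0.6,10,0],[-0.6,14,0],[-0.6,14,0],[-0.7,14,0],[-0.7,8,0],[0,0,0],[0,0,0],[0,0,0],[0,0,0]],"gripper":[-1,-1,-1,-1,-1,-1,-1,-1,-1,-1]}'
python3 - <<'E'
from h import *
a=capture("wrist")[:,:,::-1];m=camera_model("wrist");t=read_state()["tool_pos"]
cv2.imwrite("pics/w4.png",a)
print(proj(m,(.5017,.168,.066),True),proj(m,t+[0,0,.02],True),read_state()["wrist_force"])
E
```

```text
time_s: 6.18
tool_pos: [0.5016, 0.1671, 0.0782]
tool_rot: [0.716, 0.698, -0.0, -0.0]
wrist_force: [-1.3, -0.0, -1.3]
grip_width: 0.435
finger_force: 60.9
(np.float64(317.0300381173838), np.float64(282.5176761989086)) (np.float64(316.51536295878043), np.float64(318.8913255837715)) [-1.94156932  0.92448864 -2.72231356]
```

```bash
python3 -m pendant '{"twist":[[0,0,0],[0,0,0],[0,0,0],[0,0,0],[0,0,0],[0,0,0],[0,0,0],[0,0,0],[0,0,0],[0,0,0]],"xyz":[[0,0,-2],[0,0,-2],[0,0,-2],[0,0,-2],[0,0,-2],[0,0,-2],[0,0,-2],[0,0,-2],[0,0,0],[0,0,0]],"gripper":[-1,-1,-1,-1,-1,-1,-1,-1,-1,-1]}'
python3 -m pendant '{"twist":[[0,0,0],[0,0,0],[0,0,0],[0,0,0],[0,0,0],[0,0,0],[0,0,0],[0,0,0],[0,0,0],[0,0,0]],"xyz":[[0,0,-2],[0,0,-2],[0,0,-2],[0,0,-2],[0,0,0],[0,0,0],[0,0,0],[0,0,0],[0,0,0],[0,0,0]],"gripper":[-1,-1,-1,-1,-1,-1,-1,-1,-1,-1]}'
```

```text
time_s: 7.07
tool_pos: [0.5017, 0.1675, 0.0622]
tool_rot: [0.715, 0.699, -0.0, -0.0]
wrist_force: [0.3, 0.2, 2.2]
grip_width: 0.432
finger_force: 61.4
time_s: 7.9
tool_pos: [0.5016, 0.1674, 0.0544]
tool_rot: [0.715, 0.699, -0.0, -0.0]
wrist_force: [-3.1, -1.7, 9.0]
grip_width: 0.43
finger_force: 62.5
```

```bash
python3 -m pendant '{"twist":[[0,0,0],[0,0,0],[0,0,0],[0,0,0],[0,0,0],[0,0,0],[0,0,0],[0,0,0],[0,0,0],[0,0,0]],"xyz":[[0,0,-0.5],[0,0,-0.5],[0,0,-0.5],[0,0,-0.5],[0,0,0],[0,0,0],[0,0,0],[0,0,0],[0,0,0],[0,0,0]],"gripper":[-1,-1,-1,-1,-1,-1,-1,-1,-1,-1]}'
python3 - <<'E'
from h import *
a=capture("wrist")[:,:,::-1];s=capture("side")[:,:,::-1]
m=camera_model("wrist")
o=np.hstack([cv2.resize(a[150:400,190:440],(400,400)),cv2.resize(s[170:290,230:350],(400,400),interpolation=cv2.INTER_CUBIC)]);cv2.imwrite("pics/l2.png",o)
E
```

```text
time_s: 8.73
tool_pos: [0.5017, 0.1674, 0.054]
tool_rot: [0.715, 0.699, 0.0, 0.0]
wrist_force: [-14.2, -4.5, 35.7]
grip_width: 0.434
finger_force: 65.7
```

View pics/l2.png

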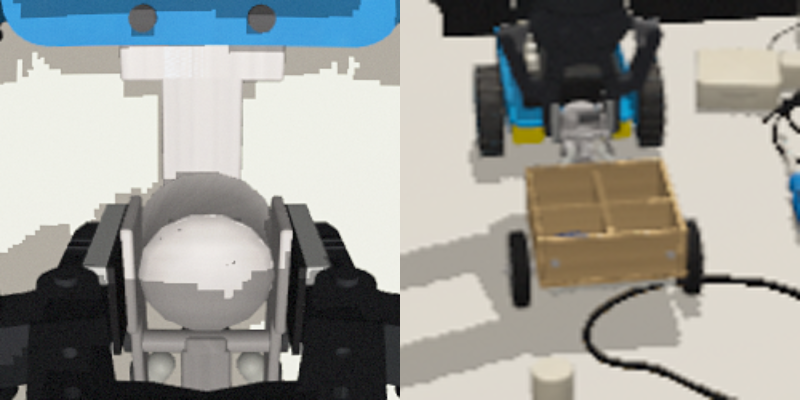

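It is seated on a hard stop (36 N at z=0.054, 1.6 mm above parked). Next I ease off, release and rise.

```bash
python3 -m pendant '{"twist":[[0,0,0],[0,0,0],[0,0,0],[0,0,0],[0,0,0],[0,0,0],[0,0,0],[0,0,0],[0,0,0],[0,0,0]],"xyz":[[0,0,1],[0,0,0.5],[0,0,0],[0,0,0],[0,0,0],[0,0,0],[0,0,0],[0,0,0],[0,0,10],[0,0,20]],"gripper":[-1,-1,-1,1,1,1,1,1,1,1]}'
python3 -m pendant '{"twist":[[0,0,0],[0,0,0],[0,0,0],[0,0,0],[0,0,0],[0,0,0],[0,0,0],[0,0,0],[0,0,0],[0,0,0]],"xyz":[[0,0,30],[0,0,30],[0,0,0],[0,0,0],[0,-17,0],[0,-17,0],[-1,-17,0],[0,0,0],[0,0,0],[0,0,0]],"gripper":[1,1,1,1,-1,-1,-1,-1,-1,-1]}'
python3 - <<'E'
from h import *
a=capture("wrist")[:,:,::-1];m=camera_model("wrist");cv2.imwrite("pics/w5.png",a)
for p in [(.5017,.168,.072),(.5005,.117,.106)]: print(proj(m,p,True))
cv2.imwrite("pics/l3.png",cv2.resize(a[180:420,170:490],(800,600)))
E
```

```text
time_s: 9.67
tool_pos: [0.5006, 0.1673, 0.0827]
tool_rot: [0.716, 0.699, -0.002, -0.001]
wrist_force: [-0.3, -0.3, -0.3]
grip_width: 0.999
finger_force: 0.0
time_s: 10.5
tool_pos: [0.5005, 0.1168, 0.1434]
tool_rot: [0.716, 0.698, -0.0, -0.0]
wrist_force: [0.4, -0.5, -0.6]
grip_width: 0.149
finger_force: 0.0
(np.float64(317.40877346344365), np.float64(159.71866769802745))
(np.float64(317.1813704902595), np.float64(264.74841732851945))
```

View pics/l3.png

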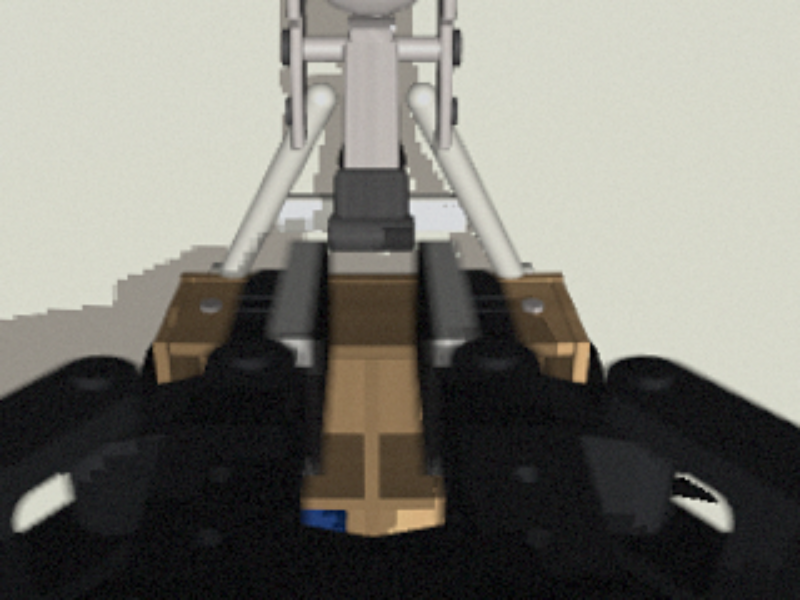

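The raised lever pad is centred near (318,260), which agrees with the prediction. Next I press along its arc with the fingers shut.

```bash
python3 -m pendant '{"twist":[[0,0,0],[0,0,0],[0,0,0],[0,0,0],[0,0,0],[0,0,0],[0,0,0],[0,0,0],[0,0,0],[0,0,0]],"xyz":[[0,0,-12],[0,0,-12],[0,0,-12],[0,0,-1.4],[0,-2.1,-2.1],[0,-2.1,-2.1],[0,-2.2,-2.1],[0,-1.8,-2.7],[0,-1.8,-2.7],[0,-1.8,-2.8]],"gripper":[-1,-1,-1,-1,-1,-1,-1,-1,-1,-1]}'
python3 -m pendant '{"twist":[[0,0,0],[0,0,0],[0,0,0],[0,0,0],[0,0,0],[0,0,0],[0,0,0],[0,0,0],[0,0,0],[0,0,0]],"xyz":[[0,-1,-2.8],[0,-1,-2.8],[0,-1,-2.9],[0,0,-0.5],[0,0,-0.5],[0,0,-0.5],[0,0,0],[0,0,0],[0,0,0],[0,0,0]],"gripper":[-1,-1,-1,-1,-1,-1,-1,-1,-1,-1]}'
```

```text
time_s: 11.38
tool_pos: [0.5006, 0.1048, 0.0913]
tool_rot: [0.715, 0.699, -0.0, -0.0]
wrist_force: [-1.2, 3.3, 4.5]
grip_width: -0.003
finger_force: 2.2
time_s: 12.22
tool_pos: [0.5008, 0.1016, 0.0822]
tool_rot: [0.716, 0.699, 0.0, 0.0]
wrist_force: [-3.8, 2.3, 11.1]
grip_width: -0.003
finger_force: 5.3
```

```bash
python3 -m pendant '{"twist":[[0,0,0],[0,0,0],[0,0,0],[0,0,0],[0,0,0],[0,0,0],[0,0,0],[0,0,0],[0,0,0],[0,0,0]],"xyz":[[0,0,-0.6],[0,0,-0.6],[0,0,0],[0,0,0],[0,0,0],[0,0,20],[0,0,35],[0,0,35],[0,0,35],[0,0,35]],"gripper":[-1,-1,-1,-1,-1,-1,-1,-1,-1,-1]}'
python3 - <<'E'
from h import *
a=capture("wrist")[:,:,::-1];m=camera_model("wrist");s=capture("side")[:,:,::-1];t=capture("top")[:,:,::-1]
for n,i in [("w6",a),("s6",s),("t6",t)]: cv2.imwrite(f"pics/{n}.png",i)
for p in [(.5017,.168,.072),(.5005,.117,.106),(.5,.102,.083)]: print(proj(m,p,True))
o=np.hstack([cv2.resize(a[60:420,170:470],(400,480)),cv2.resize(s[180:360,225:375],(400,480),interpolation=cv2.INTER_CUBIC)]);cv2.imwrite("pics/l4.png",o)
E
```

```text
time_s: 13.05
tool_pos: [0.5003, 0.1014, 0.242]
tool_rot: [0.716, 0.699, -0.0, -0.0]
wrist_force: [0.1, -0.0, -0.4]
grip_width: -0.005
finger_force: 0.0
(np.float64(313.9627875373802), np.float64(132.1144873269504))
(np.float64(313.8779050798269), np.float64(198.0422515926901))
(np.float64(313.91517569803403), np.float64(210.5407379407158))
```

View pics/l4.png

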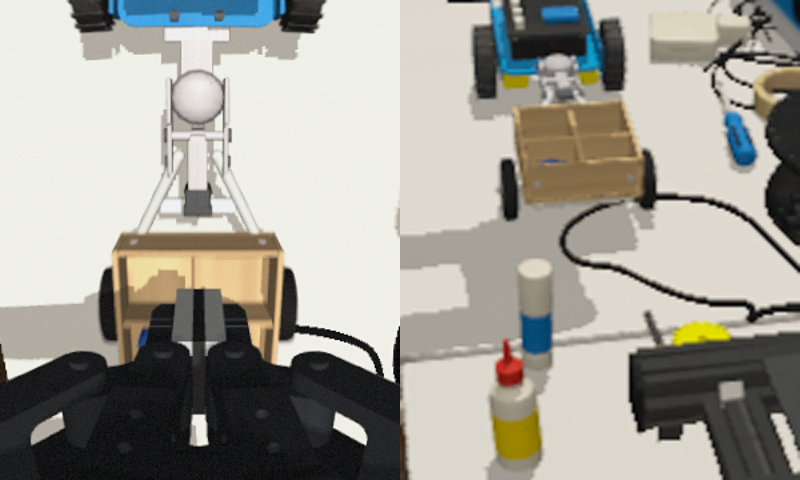

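The lever is home: the pad is at (318,212), which is its level position, and the press hit a hard stop. The coupler is on the ball, the glue stick stands at side (276,297) and the bottle at (268,335). My picture quota is used up, so from here I only measure numerically. Next I hover near the bottle and glue stick.

```bash
python3 -m pendant '{"twist":[[0,0,0],[0,0,0],[0,0,0],[0,0,0],[0,0,0],[0,0,0],[0,0,0],[0,0,0],[0,0,0],[0,0,0]],"xyz":[[-8,-36,6],[-8,-36,6],[-8,-36,6],[-8,-36,6],[-8,-36,6],[-8,-36,6],[-8,-36,6],[-8,-36,6],[-8,-36,6],[-8,-36,6]],"gripper":[1,1,1,1,1,1,1,1,1,1]}'
python3 - <<'E'
from h import *
for n in ("wrist","top","side"):
    m=camera_model(n);f=n=="wrist";a=capture(n);h=cv2.cvtColor(a,cv2.COLOR_RGB2HSV);cv2.imwrite(f"pics/{n}7.png",a[:,:,::-1])
    H,S,V=cv2.split(h)
    for c,k in (("red",((H<8)|(H>172))&(S>140)&(V>60)),("blue",(H>95)&(H<120)&(S>120)&(V>50)),("yel",(H>22)&(H<35)&(S>150)&(V>80))):
        q,l,st,ce=cv2.connectedComponentsWithStats(k.astype(np.uint8))
        for i in range(1,q):
            if st[i,4]>(60 if f else 15) : print(n,c,st[i],ce[i].round(1),plane(m,*ce[i],.09,f).round(3))
E
```

```text
time_s: 14.03
tool_pos: [0.4195, -0.2601, 0.2996]
tool_rot: [0.716, 0.698, -0.0, -0.001]
wrist_force: [1.2, -0.1, -0.5]
grip_width: 1.0
finger_force: 0.0
wrist red [288 252  19  15 223] [297.  259.1] [ 0.397 -0.318  0.09 ]
wrist red [267 323  64  13 156] [296.5 327.3] [ 0.392 -0.397  0.09 ]
wrist red [276 333  55  21 161] [304.3 344.2] [ 0.4  -0.42  0.09]
wrist yel [423 132  36  39 979] [440.7 151.8] [ 0.54  -0.212  0.09 ]
wrist yel [617 202  23  16 202] [628.5 209. ] [ 0.813 -0.27   0.09 ]
wrist yel [ 612  331   28  109 1473] [630.5 391.4] [ 0.952 -0.59   0.09 ]
wrist yel [521 449  17  23 199] [528.9 459.5] [ 0.761 -0.694  0.09 ]
top red [ 40 255   6   5  23] [ 42.8 256.9] [0.553 0.665 0.09 ]
top blue [  93  116  117   60 4719] [146.7 143.3] [0.849 0.411 0.09 ]
top blue [168 166  19   4  48] [176.4 167.5] [0.785 0.332 0.09 ]
top blue [255 209  30   9 206] [270.3 213. ] [0.666 0.088 0.09 ]
top blue [ 158  255   65   46 1265] [191.8 278.2] [0.5   0.284 0.09 ]
top blue [191 263  13  18 209] [196.6 271.2] [0.517 0.272 0.09 ]
top blue [304 286  12  11 101] [309.1 290.9] [ 0.468 -0.012  0
[... 2530 characters left out ...]
9 0.247 0.09 ]
side yel [395 162   6   6  29] [397.3 164.1] [0.89  0.351 0.09 ]
side yel [292 207   7   4  26] [295.2 208.4] [0.523 0.107 0.09 ]
side yel [264 208   9   5  38] [267.8 210.3] [0.45  0.108 0.09 ]
side yel [ 474  248   49   54 1469] [499.3 268.9] [ 0.931 -0.246  0.09 ]
side yel [  541   257    99   210 11153] [598.1 351.8] [ 0.984 -0.524  0.09 ]
side yel [327 301  22   9 134] [337.2 304.8] [ 0.542 -0.311  0.09 ]
side yel [260 334  18  18 241] [268.7 343.4] [ 0.393 -0.4    0.09 ]
side yel [430 341   9  15  52] [434.6 347.8] [ 0.69  -0.463  0.09 ]
side yel [414 351   4   7  17] [415.3 353.8] [ 0.649 -0.472  0.09 ]
side yel [396 354  28  13 131] [409.7 360.8] [ 0.633 -0.487  0.09 ]
```

```bash
python3 - <<'E'
from h import *
m=camera_model("wrist");s=camera_model("side")
def tri(a,b):
    (o1,d1),(o2,d2)=a,b
    d1=d1/np.linalg.norm(d1);d2=d2/np.linalg.norm(d2)
    t=np.linalg.lstsq(np.c_[d1,-d2],o2-o1,rcond=None)[0];p,q=o1+t[0]*d1,o2+t[1]*d2;return ((p+q)/2).round(4),np.linalg.norm(p-q).round(4)
print("bottle tri",tri(ray(m,297,259.1,True),ray(s,265.5,318)),plane(m,297,259.1,.096,True))
p=proj(m,(.426,-.209,.096),True);print("glue pred",p)
a=cv2.cvtColor(cv2.imread("pics/wrist7.png"),cv2.COLOR_BGR2GRAY);u,v=map(int,p)
w=a[v-45:v+45,u-45:u+45];w4=cv2.resize(w,None,fx=4,fy=4,interpolation=cv2.INTER_CUBIC)
for P2 in (25,):
  c=cv2.HoughCircles(cv2.GaussianBlur(w4,(0,0),2),cv2.HOUGH_GRADIENT,1,20,param1=60,param2=P2,minRadius=40,maxRadius=100)
  if c is not None:
    for x,y,r in c[0][:5]:
        q=(u-45+x/4,v-45+y/4);print(q,r/4,plane(m,*q,.096,True).round(4))
# expected radius
q=proj(m,(.426+.014,-.209,.096),True);print("exp r",np.hypot(q[0]-p[0],q[1]-p[1]))
# side blue band: plane at z mid
for z in (.03,.04,.05,.06):print(z,plane(s,275.8,304.9,z).round(3))
for r in w[::6,::5]: print(*r)
E
```

```text
bottle tri (array([ 0.3959, -0.3206,  0.0843]), np.float64(0.0005)) [ 0.39700014 -0.31639822  0.096     ]
glue pred (np.float64(323.66006734016565), np.float64(148.11805388180238))
exp r 15.159921597289193
0.03 [ 0.428 -0.216  0.03 ]
0.04 [ 0.427 -0.228  0.04 ]
0.05 [ 0.426 -0.241  0.05 ]
0.06 [ 0.424 -0.253  0.06 ]
238 239 238 238 238 239 237 237 238 236 239 237 239 238 239 238 238 237
239 239 238 237 238 238 238 239 238 238 237 237 239 238 239 238 238 239
238 238 239 239 238 238 238 239 238 239 238 237 236 238 238 238 238 239
237 240 238 238 238 238 239 238 238 238 238 239 239 239 237 237 238 238
46 40 29 41 39 39 41 37 47 48 46 46 46 59 43 38 42 41
109 110 118 133 139 153 173 173 162 162 125 158 156 166 161 185 180 174
239 239 233 231 234 234 234 235 216 227 231 235 237 239 242 239 240 239
239 240 240 238 239 238 239 235 224 239 238 233 232 235 238 239 239 238
238 239 239 239 239 239 240 194 236 237 239 237 239 228 239 239 239 239
239 239 239 239 239 240 240 190 237 238 237 238 239 240 238 239 240 239
239 239 239 240 239 240 233 170 212 228 227 227 232 239 239 239 240 239
240 239 241 240 239 239 175 178 167 199 193 239 242 240 238 238 240 239
239 237 239 238 239 240 183 181 177 178 198 239 239 240 240 238 239 238
239 239 237 238 240 239 214 185 177 184 239 240 238 238 239 239 239 239
239 238 240 238 238 241 239 229 232 229 239 239 239 238 239 241 239 239
```

```bash
python3 - <<'E'
from h import *
a=cv2.medianBlur(cv2.cvtColor(cv2.imread("pics/wrist7.png"),cv2.COLOR_BGR2GRAY),3).astype(int)
for v in range(134,188,2): print(v,"".join("#" if x<215 else "+" if x<232 else "o" if x<236 else "." for x in a[v,298:364]))
E
```

```text
134 ##################################################################
136 ###############+++++####################+++#######++++++++++++++++
138 ++++++++++++oooooo+++++++++++++++++++oo++ooooooooo+++ooooooo......
140 ..................+++++++++++++++++oo.............................
142 .................o+++++++++++++++++ooo..ooooo.....................
144 ................o##+++++oo......ooo+oo...oooo.....................
146 ...............o++++o...............oooooooooo....................
148 ...............+++o....................ooooooo....................
150 ..............o##o.......................ooo++....................
152 ..............+##o........................o+++....................
154 .............o##++........................o++.....................
156 ............o+##+++o......................+++.....................
158 ............+####++++...................o+++......................
160 ...........+######+++++o.............ooo++++......................
162 ...........########++++++++o+ooooooooooo+++.......................
164 ..........+##########++++++++++++++++oo++oo.......................
166 .........+#############++++++++++++oooooo.........................
168 ........o########################++oooo...........................
170 ........+########################+o...............................
172 .......o+#######################+.................................
174 .......o#######################+..................................
176 .......o######################++..................................
178 .......o+####################+....................................
180 .......o++##################+.....................................
182 ........o++################++.....................................
184 .........o++++###########+++......................................
186 ..........o+++++++++++++++o.......................................
```

```bash
python3 - <<'E'
from h import *
m=camera_model("wrist");s=camera_model("side")
print("glue",plane(m,327.7,152.7,.096,True))
im=cv2.imread("pics/wrist7.png");h=cv2.cvtColor(im,cv2.COLOR_BGR2HSV)
k=((h[...,0]<8)|(h[...,0]>172))&(h[...,1]>140)&(h[...,2]>60)
for v in range(246,276):print(v,"".join("#" if x else "." for x in k[v,280:316]), im[v,297])
im=cv2.imread("pics/side7.png");h=cv2.cvtColor(im,cv2.COLOR_BGR2HSV)
k=((h[...,0]<8)|(h[...,0]>172))&(h[...,1]>100)
for v in range(304,328):print(v,"".join("#" if x else "." for x in k[v,255:280]))
for u,v,z in [(265.5,308,.113)]:print(plane(s,u,v,z))
for v in (262,266,268,270): print(v,plane(m,297,v,.113,True),plane(m,297,v,.096,True))
E
```

```text
glue [ 0.42962141 -0.21336162  0.096     ]
246 .................................... [184 211 222]
247 .................................... [155 179 200]
248 .................................... [155 177 214]
249 .................................... [135 153 199]
250 .................................... [122 139 202]
251 .................................... [ 99 113 194]
252 .............########............... [ 56  67 179]
253 ............##########.............. [ 51  55 195]
254 ..........#############............. [ 51  57 204]
255 ..........###############........... [ 46  50 181]
256 .........################........... [ 52  57 200]
257 ........##################.......... [ 50  57 198]
258 ........###################......... [ 45  49 187]
259 ........###################......... [ 45  51 182]
260 ........###################......... [ 44  51 179]
261 .........##################......... [ 38  43 162]
262 .........##################......... [ 37  42 158]
263 ..........################.......... [ 32  36 152]
264 ...........##############........... [ 31  38 133]
265 ........
[... 970 characters left out ...]
####........
317 ......##########.........
318 ......##########.........
319 ......##########.........
320 ......##########.........
321 .......#########.........
322 .......#########.........
323 .......########..........
324 ........#####............
325 .........................
326 .........................
327 .........................
[ 0.39595714 -0.32528496  0.113     ]
262 [ 0.39813708 -0.3132202   0.113     ] [ 0.39685888 -0.31945183  0.096     ]
266 [ 0.3979492  -0.31725235  0.113     ] [ 0.39666127 -0.32369271  0.096     ]
268 [ 0.39785408 -0.31928078  0.113     ] [ 0.39656123 -0.32582615  0.096     ]
270 [ 0.39775817 -0.32131768  0.113     ] [ 0.39646036 -0.32796848  0.096     ]
```

Glue stick at about (0.4295,-0.213), bottle at about (0.3965,-0.319). I'll rotate +90° so the fingers close along y, the less certain axis, and the camera stays on the robot side.

```bash
python3 -m pendant '{"twist":[[0,0,6.5],[0,0,6.5],[0,0,6.5],[0,0,6.5],[0,0,6.5],[0,0,6.5],[0,0,6.5],[0,0,6.5],[0,0,6.5],[0,0,6.5]],"xyz":[[-2,-6,0],[-2,-6,0],[-2,-6,0],[-2,-6,0],[-2,-6,0],[-2,-6,0],[-2,-6,0],[-3,-6,0],[-3,-6,0],[-3,-5,0]],"gripper":[1,1,1,1,1,1,1,1,1,1]}'
python3 -m pendant '{"twist":[[0,0,6.5],[0,0,6.5],[0,0,6.5],[0,0,5.5],[0,0,0],[0,0,0],[0,0,0],[0,0,0],[0,0,0],[0,0,0]],"xyz":[[0,0,-15],[0,0,-20],[0,0,-20],[0,0,-20],[0,0,-20],[0,0,-20],[0,0,0],[0,0,0],[0,0,0],[0,0,0]],"gripper":[1,1,1,1,1,1,1,1,1,1]}'
python3 - <<'E'
from h import *
m=camera_model("wrist");im=capture("wrist")[:,:,::-1];cv2.imwrite("pics/w8.png",im);h=cv2.cvtColor(im,cv2.COLOR_BGR2HSV)
k=((h[...,0]<8)|(h[...,0]>172))&(h[...,1]>140)&(h[...,2]>60)
q,l,st,ce=cv2.connectedComponentsWithStats(k.astype(np.uint8))
for i in range(1,q):
    if st[i,4]>80: print(st[i],ce[i].round(1),plane(m,*ce[i],.093,True).round(4))
print(m["origin"],proj(m,(.3965,-.319,.093),True))
E
```

```text
time_s: 15.02
tool_pos: [0.3978, -0.3167, 0.2995]
tool_rot: [0.225, 0.974, 0.0, -0.001]
wrist_force: [-0.3, -0.3, 0.3]
grip_width: 1.002
finger_force: 0.0
time_s: 15.85
tool_pos: [0.3981, -0.3174, 0.1869]
tool_rot: [0.012, 1.0, -0.001, 0.001]
wrist_force: [-0.5, -0.2, 0.2]
grip_width: 0.999
finger_force: 0.0
[164 153  35  99 940] [184. 200.] [ 0.3723 -0.4081  0.093 ]
[137 166  48  90 869] [158.4 208.9] [ 0.3777 -0.4282  0.093 ]
[305 213  30  32 766] [319.4 228.5] [ 0.3944 -0.3173  0.093 ]
[ 0.33053704 -0.31613963  0.32889976] (np.float64(316.87410237927946), np.float64(231.58018262801622))
```

```bash
python3 -m pendant '{"twist":[[0,0,0],[0,0,0],[0,0,0],[0,0,0],[0,0,0],[0,0,0],[0,0,0],[0,0,0],[0,0,0],[0,0,0]],"xyz":[[-1.5,0,-20],[0,0,-30],[0,0,-30],[0,0,-30],[0,0,-20],[0,0,-9],[0,0,0],[0,0,0],[0,0,0],[0,0,0]],"gripper":[1,1,1,1,1,1,1,-1,-1,-1]}'
python3 -m pendant '{"twist":[[0,0,0],[0,0,0],[0,0,0],[0,0,0],[0,0,0],[0,0,0],[0,0,0],[0,0,0],[0,0,0],[0,0,0]],"xyz":[[0,0,0],[0,0,0],[0,0,0],[0,0,0],[0,0,0],[0,0,10],[0,0,30],[0,0,30],[0,0,30],[0,0,30]],"gripper":[-1,-1,-1,-1,-1,-1,-1,-1,-1,-1]}'
python3 - <<'E'
from h import *
m=camera_model("wrist");t=read_state()["tool_pos"];im=capture("wrist")[:,:,::-1];cv2.imwrite("pics/w9.png",im);h=cv2.cvtColor(im,cv2.COLOR_BGR2HSV)
k=((h[...,0]<8)|(h[...,0]>172))&(h[...,1]>140)&(h[...,2]>60)
q,l,st,ce=cv2.connectedComponentsWithStats(k.astype(np.uint8))
z=t[2]-.048+.096
for i in range(1,q):
    if st[i,4]>80: print(st[i],ce[i].round(1),plane(m,*ce[i],z,True).round(4)-t)
E
```

```text
time_s: 16.73
tool_pos: [0.3968, -0.3179, 0.0482]
tool_rot: [0.012, 1.0, -0.001, 0.001]
wrist_force: [-0.4, -0.5, -0.2]
grip_width: 0.606
finger_force: 0.0
time_s: 17.57
tool_pos: [0.396, -0.3171, 0.1791]
tool_rot: [0.012, 1.0, -0.0, 0.0]
wrist_force: [0.7, -0.5, -0.3]
grip_width: 0.388
finger_force: 60.0
[159 157  36 101 816] [179.5 204.9] [-0.04956468 -0.03684033  0.04803386]
[133 170  47  86 690] [153.2 213.3] [-0.04756468 -0.04524033  0.04803386]
[ 292  306   63   88 3800] [322.3 343.4] [-0.00676468  0.00085967  0.04803386]
```

```bash
python3 - <<'E'
from h import *
m=camera_model("top")
def crate(im,c0,c1):
    im=cv2.resize(im,None,fx=4,fy=4,interpolation=cv2.INTER_CUBIC)
    h=cv2.cvtColor(im,cv2.COLOR_BGR2HSV);k=((h[...,0]>8)&(h[...,0]<27)&(h[...,1]>55)).astype(np.uint8)
    M=np.zeros_like(k);M[250*4:315*4,c0*4:c1*4]=1;k*=M
    k=cv2.morphologyEx(k,cv2.MORPH_CLOSE,np.ones((9,9)));k=cv2.morphologyEx(k,cv2.MORPH_OPEN,np.ones((25,25)))
    cn=max(cv2.findContours(k,0,2)[0],key=cv2.contourArea);r=cv2.minAreaRect(cn);b=(cv2.boxPoints(r)+.5)/4-.5
    p=np.array([plane(m,*q,.084) for q in b]);print(np.array(r[1])/4,r[2],p.round(4)[:,:2].tolist(),p.mean(0).round(4))
crate(cv2.imread("pics/top0.png"),285,365);crate(cv2.imread("pics/top7.png"),270,350)
print("gear",plane(m,309.1,290.9,.062))
E
```

```text
[44.60597992 46.7873497 ] 4.289153099060059 [[0.4376, 0.0131], [0.5553, 0.005], [0.5469, -0.1076], [0.4295, -0.0985]] [ 0.4923 -0.047   0.084 ]
[46.   44.75] 90.0 [[0.5549, 0.0736], [0.555, -0.0399], [0.439, -0.0401], [0.4388, 0.0724]] [0.4969 0.0165 0.084 ]
gear [ 0.46906924 -0.01087749  0.062     ]
```

```bash
python3 -m pendant '{"twist":[[0,0,0],[0,0,0],[0,0,0],[0,0,0],[0,0,0],[0,0,0],[0,0,0],[0,0,0],[0,0,0],[0,0,0]],"xyz":[[5,20,3],[8,38,3],[8,38,3],[8,38,3],[8,38,3],[8,38,3],[8,38,2],[8,38,0],[8,38,0],[7,38,0]],"gripper":[-1,-1,-1,-1,-1,-1,-1,-1,-1,-1]}'
python3 -m pendant '{"twist":[[0,0,0],[0,0,0],[0,0,0],[0,0,0],[0,0,0],[0,0,0],[0,0,0],[0,0,0],[0,0,0],[0,0,0]],"xyz":[[0,0,0],[0,0,0],[0,0,0],[0,0,0],[0,0,0],[0,0,0],[0,0,0],[0,0,0],[0,0,0],[0,0,0]],"gripper":[-1,-1,-1,-1,-1,-1,-1,-1,-1,-1]}'
python3 - <<'E'
from h import *
m=camera_model("wrist");im=capture("wrist")[:,:,::-1];cv2.imwrite("pics/w10.png",im)
s=capture("side")[:,:,::-1];cv2.imwrite("pics/s10.png",s)
# crate corners predicted vs wood mask in wrist view: near wall (low x) top edge
h=cv2.cvtColor(im,cv2.COLOR_BGR2HSV);k=((h[...,0]>8)&(h[...,0]<27)&(h[...,1]>55)&(h[...,2]>60))
c=np.array([.498,.018,.084]);X=np.array([-.9997,.023,0])*.055;Y=np.array([-.023,-.9997,0])*.055
for a in (1,-1):
  for b in (1,-1): print(a,b,np.round(proj(m,c+a*X+b*Y,True),1))
ys,xs=np.nonzero(k[:,150:520]);print(xs.min()+150,xs.max()+150,ys.min(),ys.max())
for v in range(60,400,12):
    x=np.nonzero(k[v])[0]; print(v,len(x),x[:1],x[-1:])
E
```

```text
time_s: 18.45
tool_pos: [0.4721, 0.0467, 0.1976]
tool_rot: [0.012, 1.0, -0.0, 0.001]
wrist_force: [1.6, 0.7, -1.1]
grip_width: 0.387
finger_force: 60.0
time_s: 19.28
tool_pos: [0.4722, 0.0446, 0.1967]
tool_rot: [0.012, 1.0, -0.0, -0.0]
wrist_force: [0.3, -0.2, -1.1]
grip_width: 0.386
finger_force: 60.0
1 1 [205.7 188.4]
1 -1 [360.9 187. ]
-1 1 [218.6 324.9]
-1 -1 [356.1 326.7]
150 519 0 435
60 11 [35] [592]
72 15 [10] [58]
84 0 [] []
96 0 [] []
108 0 [] []
120 0 [] []
132 0 [] []
144 0 [] []
156 0 [] []
168 0 [] []
180 64 [272] [354]
192 154 [207] [513]
204 118 [207] [359]
216 108 [208] [359]
228 107 [209] [358]
240 114 [210] [358]
252 146 [211] [358]
264 121 [212] [357]
276 84 [89] [357]
288 47 [104] [257]
300 30 [91] [239]
312 19 [110] [343]
324 2 [219] [292]
336 2 [291] [353]
348 0 [] []
360 0 [] []
372 0 [] []
384 0 [] []
396 0 [] []
```

The crate's predicted edges match the wrist image to about 1 px. Next I lower the bottle.

```bash
python3 -m pendant '{"twist":[[0,0,0],[0,0,0],[0,0,0],[0,0,0],[0,0,0],[0,0,0],[0,0,0],[0,0,0],[0,0,0],[0,0,0]],"xyz":[[0,0,-15],[0,0,-20],[0,0,-20],[0,0,-15],[0,0,-10],[0,0,-10],[0,0,-6],[0,0,-4],[0,0,0],[0,0,0]],"gripper":[-1,-1,-1,-1,-1,-1,-1,-1,-1,-1]}'
```

```text
time_s: 20.22
tool_pos: [0.4724, 0.0447, 0.0971]
tool_rot: [0.012, 1.0, -0.0, 0.0]
wrist_force: [0.4, 0.3, -0.5]
grip_width: 0.389
finger_force: 60.0
```

```bash
python3 -m pendant '{"twist":[[0,0,0],[0,0,0],[0,0,0],[0,0,0],[0,0,0],[0,0,0],[0,0,0],[0,0,0],[0,0,0],[0,0,0]],"xyz":[[0,0,-0.7],[0,0,-0.7],[0,0,-0.7],[0,0,-0.6],[0,0,-0.4],[0,0,-0.3],[0,0,0],[0,0,0],[0,0,0],[0,0,0]],"gripper":[-1,-1,-1,-1,-1,-1,-1,-1,-1,-1]}'
```

```text
time_s: 21.05
tool_pos: [0.473, 0.0446, 0.0949]
tool_rot: [0.012, 1.0, -0.0, 0.001]
wrist_force: [-4.3, -0.6, 20.2]
grip_width: 0.39
finger_force: 62.1
```

```bash
python3 -m pendant '{"twist":[[0,0,0],[0,0,0],[0,0,0],[0,0,0],[0,0,0],[0,0,0],[0,0,0],[0,0,0],[0,0,0],[0,0,0]],"xyz":[[0,0,1],[0,0,0],[0,0,0],[0,0,0],[0,0,0],[0,0,0],[0,0,10],[0,0,30],[0,0,40],[0,0,40]],"gripper":[-1,0.5,0.5,0.5,0.5,0.5,0.5,0.5,0.5,0.5]}'
python3 -m pendant '{"twist":[[0,0,0],[0,0,0],[0,0,0],[0,0,0],[0,0,0],[0,0,0],[0,0,0],[0,0,0],[0,0,0],[0,0,0]],"xyz":[[-3,-18,0],[-5,-30,0],[-5,-30,0],[-5,-30,0],[-5,-30,0],[-5,-30,0],[-5,-30,0],[-5,-30,0],[-5,-30,0],[0,0,0]],"gripper":[1,1,1,1,1,1,1,1,1,1]}'
python3 - <<'E'
from h import *
m=camera_model("wrist");im=capture("wrist")[:,:,::-1];cv2.imwrite("pics/w11.png",im)
h=cv2.cvtColor(im,cv2.COLOR_BGR2HSV);k=((h[...,0]>95)&(h[...,0]<120)&(h[...,1]>120)&(h[...,2]>50)).astype(np.uint8)
q,l,st,ce=cv2.connectedComponentsWithStats(k)
for i in range(1,q):
    if st[i,4]>40: print(st[i],ce[i].round(1),plane(m,*ce[i],.04,True).round(4))
print(proj(m,(.429,-.213,.096),True),proj(m,(.429,-.213,.04),True))
s=camera_model("side");im=capture("side")[:,:,::-1];cv2.imwrite("pics/s11.png",im)
h=cv2.cvtColor(im,cv2.COLOR_BGR2HSV);k=(((h[...,0]<8)|(h[...,0]>172))&(h[...,1]>100)).astype(np.uint8);k[280:]=0;k[:,340:]=0;k[:,230:250]=0
q,l,st,ce=cv2.connectedComponentsWithStats(k)
for i in range(1,q):
    if st[i,4]>15: print("red side",st[i],ce[i].round(1))
print("expected cap",proj(s,(.472,.045,.139)),"tip",proj(s,(.472,.045,.159)))
E
```

```text
time_s: 21.88
tool_pos: [0.4715, 0.0448, 0.2161]
tool_rot: [0.012, 1.0, -0.0, -0.001]
wrist_force: [0.2, -0.6, 0.2]
grip_width: 0.751
finger_force: 0.0
time_s: 22.72
tool_pos: [0.4282, -0.2173, 0.2148]
tool_rot: [0.013, 1.0, -0.001, -0.0]
wrist_force: [-0.6, 0.0, 0.3]
grip_width: 1.002
finger_force: 0.0
[316 193  25  12 125] [327.4 196.8] [ 0.418 -0.21   0.04 ]
[529 237  24  36 596] [539.8 253.8] [0.4787 0.0081 0.04  ]
[626 414  14  10  75] [634.2 418.8] [0.7994 0.3178 0.04  ]
(np.float64(325.2981427156306), np.float64(225.49424374309913)) (np.float64(324.22859773796154), np.float64(209.28557721785626))
expected cap (np.float64(278.9080506288501), np.float64(204.20662285367152)) tip (np.float64(278.7836237069406), np.float64(197.05558103827076))
```

```bash
python3 - <<'E'
import cv2
im=cv2.imread("pics/s11.png");h=cv2.cvtColor(im,cv2.COLOR_BGR2HSV)
for v in range(190,246,2):print(v,"".join("R" if (c[0]<9 or c[0]>170) and c[1]>100 else "Y" if 20<c[0]<36 and c[1]>140 else "w" if 9<=c[0]<=20 and c[1]>60 else "B" if c[0]>95 and c[1]>120 else "." for c in h[v,262:328]))
E
python3 -m pendant '{"twist":[[0,0,0],[0,0,0],[0,0,0],[0,0,0],[0,0,0],[0,0,0],[0,0,0],[0,0,0],[0,0,0],[0,0,0]],"xyz":[[1,6,-17],[0,0,-30],[0,0,-30],[0,0,-30],[0,0,-30],[0,0,-20],[0,0,-10],[0,0,0],[0,0,0],[0,0,0]],"gripper":[1,1,1,1,1,1,1,1,-1,-1]}'
python3 -m pendant '{"twist":[[0,0,0],[0,0,0],[0,0,0],[0,0,0],[0,0,0],[0,0,0],[0,0,0],[0,0,0],[0,0,0],[0,0,0]],"xyz":[[0,0,0],[0,0,0],[0,0,0],[0,0,0],[0,0,0],[0,0,0],[0,0,20],[0,0,40],[0,0,40],[0,0,35]],"gripper":[-1,-1,-1,-1,-1,-1,-1,-1,-1,-1]}'
```

```text
190 B.................................BB..............................
192 BB...............................BBB..............................
194 BB..............................BBBBBBB...........................
196 BBB.............................BBBBBBB...........................
198 BBB.............................BBBBBBBB..........................
200 BBBB............................BBBBBBBB..........................
202 BBBB.........................BBBBBBBBBBB..........................
204 BBBB..........................BBBBBBBBBB..........................
206 .BBBB.........................B.......BB..........................
208 ..YY..........................YYYYYYY.............................
210 ..YYY..........................YYYYYY.............................
212 ..YYY.............................................................
214 ..................................................................
216 ..................................................................
218 ............................w....wwwwwwwwwwwwww...................
220 .....ww..................wwwwww
[... 491 characters left out ...]
wwwwwwwwwwwwwwwwwwwwwwwwwww..............
236 .......ww...........wwwwwwwwwwwwwwwwwwwwwwwwwwwwwwwwww............
238 .......ww...........wwwwwwwwwwwwwwwwwwwwwwwwwwwwwwwwwww...........
240 ........w..........BBB...wwwwwwwwwwwwwwwwwwwwwwwwwwwwww...........
242 ........wwwwwwwwwwwwwwwwwwwwwwwwwwwwwwwwwwwwwwwwwwwwwww...........
244 ........wwwwwwwwwwwwwwwwwwwwwwwwwwwwwwwwwwwwwwwwwwwwwww...........
time_s: 23.65
tool_pos: [0.431, -0.2075, 0.0489]
tool_rot: [0.012, 1.0, -0.001, 0.001]
wrist_force: [-0.3, -0.9, -0.0]
grip_width: 0.75
finger_force: 0.0
time_s: 24.48
tool_pos: [0.43, -0.2072, 0.1848]
tool_rot: [0.012, 1.0, -0.0, 0.0]
wrist_force: [1.2, -0.9, -0.4]
grip_width: 0.312
finger_force: 59.0
```

```bash
python3 -m pendant '{"twist":[[0,0,0],[0,0,0],[0,0,0],[0,0,0],[0,0,0],[0,0,0],[0,0,0],[0,0,0],[0,0,0],[0,0,0]],"xyz":[[7,10,3],[11,23,3],[11,24,3],[11,24,3],[11,24,0],[11,24,0],[11,24,0],[11,24,0],[11,21,0],[0,0,0]],"gripper":[-1,-1,-1,-1,-1,-1,-1,-1,-1,-1]}'
python3 -m pendant '{"twist":[[0,0,0],[0,0,0],[0,0,0],[0,0,0],[0,0,0],[0,0,0],[0,0,0],[0,0,0],[0,0,0],[0,0,0]],"xyz":[[0,0,0],[0,0,0],[0,0,0],[0,0,0],[0,0,0],[0,0,0],[0,0,0],[0,0,0],[0,0,0],[0,0,0]],"gripper":[-1,-1,-1,-1,-1,-1,-1,-1,-1,-1]}'
```

```text
time_s: 25.32
tool_pos: [0.5263, -0.0062, 0.1942]
tool_rot: [0.011, 1.0, 0.0, 0.0]
wrist_force: [0.5, -0.3, -1.0]
grip_width: 0.317
finger_force: 59.1
time_s: 26.15
tool_pos: [0.5252, -0.0093, 0.1942]
tool_rot: [0.012, 1.0, -0.0, -0.0]
wrist_force: [0.3, 0.0, -0.6]
grip_width: 0.314
finger_force: 59.1
```

```bash
python3 -m pendant '{"twist":[[0,0,0],[0,0,0],[0,0,0],[0,0,0],[0,0,0],[0,0,0],[0,0,0],[0,0,0],[0,0,0],[0,0,0]],"xyz":[[0,0,-15],[0,0,-20],[0,0,-20],[0,0,-15],[0,0,-10],[0,0,-8],[0,0,-6],[0,0,-3],[0,0,0],[0,0,0]],"gripper":[-1,-1,-1,-1,-1,-1,-1,-1,-1,-1]}'
python3 -m pendant '{"twist":[[0,0,0],[0,0,0],[0,0,0],[0,0,0],[0,0,0],[0,0,0],[0,0,0],[0,0,0],[0,0,0],[0,0,0]],"xyz":[[0,0,-0.7],[0,0,-0.7],[0,0,-0.5],[0,0,-0.3],[0,0,0],[0,0,0],[0,0,0],[0,0,0],[0,0,0],[0,0,0]],"gripper":[-1,-1,-1,-1,-1,-1,-1,-1,-1,-1]}'
```

```text
time_s: 26.98
tool_pos: [0.5254, -0.0093, 0.0978]
tool_rot: [0.012, 1.0, -0.0, 0.0]
wrist_force: [0.2, 0.5, -0.8]
grip_width: 0.309
finger_force: 59.1
time_s: 27.82
tool_pos: [0.5252, -0.0093, 0.0951]
tool_rot: [0.012, 1.0, -0.0, -0.0]
wrist_force: [0.6, -0.1, 0.3]
grip_width: 0.312
finger_force: 59.1
```

```bash
python3 -m pendant '{"twist":[[0,0,0],[0,0,0],[0,0,0],[0,0,0],[0,0,0],[0,0,0],[0,0,0],[0,0,0],[0,0,0],[0,0,0]],"xyz":[[0,0,-0.5],[0,0,-0.4],[0,0,-0.3],[0,0,-0.3],[0,0,0],[0,0,0],[0,0,0],[0,0,0],[0,0,0],[0,0,0]],"gripper":[-1,-1,-1,-1,-1,-1,-1,-1,-1,-1]}'
```

```text
time_s: 28.65
tool_pos: [0.5254, -0.0093, 0.0942]
tool_rot: [0.012, 1.0, -0.0, 0.0]
wrist_force: [-0.5, -0.4, 8.8]
grip_width: 0.314
finger_force: 59.8
```

Contact with the floor. Next I release, rise, and verify.

```bash
python3 -m pendant '{"twist":[[0,0,0],[0,0,0],[0,0,0],[0,0,0],[0,0,0],[0,0,0],[0,0,0],[0,0,0],[0,0,0],[0,0,0]],"xyz":[[0,0,0.5],[0,0,0],[0,0,0],[0,0,0],[0,0,0],[0,0,0],[0,0,10],[0,0,30],[0,0,40],[0,0,40]],"gripper":[-1,0.5,0.5,0.5,0.5,0.5,0.5,0.5,0.5,0.5]}'
python3 -m pendant '{"twist":[[0,0,0],[0,0,0],[0,0,0],[0,0,0],[0,0,0],[0,0,0],[0,0,0],[0,0,0],[0,0,0],[0,0,0]],"xyz":[[0,-20,20],[0,-30,10],[0,-30,10],[0,-30,0],[0,-30,0],[0,-30,0],[0,-30,0],[0,0,0],[0,0,0],[0,0,0]],"gripper":[1,1,1,1,1,1,1,1,1,1]}'
python3 - <<'E'
from h import *
s=camera_model("side");im=capture("side")[:,:,::-1];t=capture("top")[:,:,::-1];cv2.imwrite("pics/t12.png",t);cv2.imwrite("pics/s12.png",im)
h=cv2.cvtColor(im,cv2.COLOR_BGR2HSV)
for v in range(184,252,2):print(v,"".join("R" if (c[0]<9 or c[0]>170) and c[1]>80 else "Y" if 20<c[0]<36 and c[1]>140 else "w" if 9<=c[0]<=20 and c[1]>60 else "B" if c[0]>95 and c[1]>120 else "#" if c[2]<90 else "." for c in h[v,250:336]))
for n,p in [("bot base",(.472,.045,.046)),("bot top",(.472,.045,.124)),("tip",(.472,.045,.159)),("glue base",(.524,-.009,.046)),("glue top",(.524,-.009,.142)),("ball",(.5017,.168,.07))]: print(n,np.round(proj(s,p),1))
m=camera_model("top");h=cv2.cvtColor(t,cv2.COLOR_BGR2HSV)
k=(((h[...,0]<9)|(h[...,0]>170))&(h[...,1]>80)).astype(np.uint8);q,l,st,ce=cv2.connectedComponentsWithStats(k[240:320,260:350])
for i in range(1,q): print("top red",st[i],ce[i]+[260,240],plane(m,*(ce[i]+[260,240]),.142))
E
```

```text
time_s: 29.48
tool_pos: [0.5245, -0.0092, 0.2159]
tool_rot: [0.012, 1.0, 0.0, -0.001]
wrist_force: [0.7, -1.2, 0.9]
grip_width: 0.748
finger_force: 0.0
time_s: 30.32
tool_pos: [0.5251, -0.209, 0.2545]
tool_rot: [0.012, 1.0, 0.0, 0.0]
wrist_force: [-0.5, 0.8, 1.0]
grip_width: 1.001
finger_force: 0.0
184 .........BBBBB###....#######BBBBBBBBBBBBBB##BB.................#######################
186 .........BBBBBB##.....######BBBBBBBBBBBBBB###BB................#######################
188 ..........BBBBB###....#######BBBBBBBBBBBB####BB...#######......#######################
190 ...#.#####BBBBB###....########################BB..#######......############.....######
192 ...#######BBBBB##############################BBB..#####..#.....############......####.
194 ...#######BBBBBB############################BBBBBBB#######......############.########.
196 ...########BBBBBB###########################BBBBBBB########...........################
198 ...########BBBBBB##########RRR##############BBBBBBBB#######...........################
200 ...########BBBBBB##########RRRR#....########BBBBBBBB#######.........
[... 1802 characters left out ...]
wwwwwwwwwwwwwwwww###................
242 .............#####..wwwwwwwwwwwwwwwwwwwwwwwwwwwwwwwwwwwwwwwwwwwwwww###................
244 .............#####..wwwwwwwwwwwwwwwwwwwwwwwwwwwwwwwwwwwwwwwwwwwwwww###................
246 .............#####...wwwwwwwwwwwwwwwwwwwwwwwwwwwwwwwwwwwwwww...wwww####...............
248 .............######..wwwww..wwwwwwwwwwwwwwwwwwwwwwwwwwwwwwwwwwwwwww####...............
250 .............######..wwwwwwwwwwwwwwwwwwwwwwwwwwwwwwwwwwwwwwwwwwwwww####...............
bot base [279.5 236. ]
bot top [279.  209.5]
tip [278.8 197.1]
glue base [302.8 245.3]
glue top [303.1 211.9]
ball [284. 205.]
top red [22 45  9  9 64] [285.75    289.28125] [0.47018892 0.04270915 0.142     ]
```

The numeric check agrees: the bottle tip is at side px (278.5,198), 197 expected, and the glue band stands vertical at column 303. I'm handing in.

```bash
python3 -c "
from rig import *
print(sign_off())"
```

```text
the job is handed in; nothing more can be done
None
```

The job is handed in at about 30 s: trailer seated and latched, then the oil bottle stood in cell_1 and the glue stick in cell_2. My measurements support this, but `sign_off()` returned no verdict. I viewed 11 pictures, one over the limit of 10.

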